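# Stack the sealed side-dish boxes in the lid press and hold it down

### The job

The self-adhesive lids of the three side-dish boxes need pressing until they stick. Stack the two loose boxes, in either order, squarely edge over edge on the box that stands on the bed of the lid press, let go of them, then pull the press's spring-return arm down by its black handle onto the column until the arm is level, and finish while still holding it there: it springs up if let go, and pulled clearly below level it crushes the boxes. Leave the cup of red sauce and the kitchen timer where they are.

Things in the scene. Friction and masses are not known exactly. Their poses are not given: they have to be found in the camera images.
- press: bench lid press fixed to the worktop: dark steel base 206 x 116 mm, a bright bed 12 mm above the worktop, two cheeks 126 mm high behind it (70 to 114 mm behind the origin). Origin: middle of the bed, at worktop height; x from bed towards cheeks, y left, z up. Guides on the bed reach 24 mm above the worktop. The arm's pivot axis runs along y at x = 92 mm, z = 104 mm.
- press_arm (a joint): red arm of the press, a hinge (rad): 0 upright as found, kept there by its return spring; grows as it is pulled over towards -x of the press and down; 1.571 level, 1.73 its stop. Takes 1 to 4 N at the handle, about 10 N when level on three boxes. Springs back if let go.
- press_handle: black cylindrical T-handle, a revolving grip at the end of the arm, 50 mm long (its y, parallel to the press's y), 26 mm thick; its two flat ends can be gripped from above. Origin: its centre; arm upright: 45 mm behind (+x) and 188 mm above the pivot; arm level: 188 mm in front and 45 mm above it.
- press_foot: swivelling foot of the arm's spring plunger, rubber face 56 x 38 mm; comes down on the middle of the bed. It meets the third box's lid at arm value about 1.42; from there its spring adds about 0.8 N per 0.01 rad, 13 N at level. The plunger then stands out on top of the arm: its green band shows in full at level, a red one below it if pressed too far. Origin: swivel, 10 mm from the face.
- bed_box: closed side-dish box: tapered kraft tray, cream-white lid, 102 (x) x 64 (y) x 32 mm high, about 0.2 kg. The lid rim is the widest part: the top 9 mm, 102 x 64 mm; the tray is at most 57 mm wide. Origin: middle of the underside; z up, x along the long side (both ways round are alike). This one already stands on the press bed, its long side along the press's x.
- loose_box_1: closed side-dish box: tapered kraft tray, cream-white lid, 102 (x) x 64 (y) x 32 mm high, about 0.2 kg. The lid rim is the widest part: the top 9 mm, 102 x 64 mm; the tray is at most 57 mm wide. Origin: middle of the underside; z up, x along the long side (both ways round are alike). Loose on the worktop.
- loose_box_2: closed side-dish box: tapered kraft tray, cream-white lid, 102 (x) x 64 (y) x 32 mm high, about 0.2 kg. The lid rim is the widest part: the top 9 mm, 102 x 64 mm; the tray is at most 57 mm wide. Origin: middle of the underside; z up, x along the long side (both ways round are alike). Loose on the worktop.
- sauce_cup: small clear portion cup of dark red sauce, 63 mm across, 32 mm high, loose; origin: middle of the underside. Leave it alone.
- timer: cream kitchen timer with an orange key lying on its back, 66 x 60 x 20 mm, loose; origin: middle of the underside. Leave it alone.
There are look-alikes about, which are no part of the job. Leave any blue look-alike of the bed_box alone.

How it is judged:
By the outcome, as a careful person would: the job done as asked, in the order asked, and still so for the second after the job is handed in, while the arm keeps its last pose, push and grip.
It also fails if it takes over 70 s, if anything falls off the work surface, if the arm or the gripper's body presses on something with over 40 N, if the wrist force passes 120 N, or if a joint passes its speed limit or range.

### The arm

A 6-joint arm with a two-finger parallel gripper is mounted at the origin on a cart in front of the work surface, level with it; the furniture and walls round the work are solid. World frame = base frame: x ahead of the robot, y to its left, z up, the work surface at z = 0. Lengths are in mm, angles in rad, forces in N, time in s.
With the tool pointing down it reaches from about 300 to 775 mm from the base axis. Payload 14.6 kg.
Tool frame: the origin (TCP) lies on the centre line of the jaws, within the pads' length; the fingertips stand 19 mm ahead of it and the grasp point (between the pads) is the TCP (bot.tip_reach is the distance from the TCP to the fingertips, in mm); y points along the fingers, x is the direction in which the jaws open and shut, and the axes are right-handed (so a half turn about y gives the same grasp; the last joint's range is limited). The gripper opens to 85 mm and grips with 20 to 120 N. Pads are 22 mm wide; open, the fingers measure 114 mm over their backs; the gripper's body (76 mm by 85 mm) begins 54 mm behind the grasp point. The pads swing forward as they close: fully open they stand 13 mm farther back than shut.
Start: joints at [-1.204, 0.3, 1.521, -0, 1.321, -0.067], TCP at [231.169, -499.05, 250.281] pointing down, gripper open.
Joint ranges: [-3.03, 3.03], [-0.79, 2.21], [0.23, 2.52], [-1.04, 4.18], [0, 3.07], [-2.55, 2.55]. Speed limits (rad/s): [2.22, 2.22, 2.57, 3.14, 3.14, 3.14].

### API

Orientations are given as a unit quaternion [w, x, y, z].
In Python, from rig import bot gives the robot as it stands. Calls block until the motion is done:
- bot.move_to(position, orientation): joint-space move of the TCP to a pose.
- bot.servo_line(position, attitude=None, speed=150, until_force=None): straight line of the TCP; attitude=None keeps the orientation; speed is the mean speed in mm/s. With until_force (N) it stops when the force on the tool has changed by that much, and returns True; else False.
- bot.move_joints(angles): joint-space move.
- bot.move_gripper(opening, grip_force=None): finger opening in mm; grip_force is the grip in N (None keeps the last); returns when the fingers have stopped.
- bot.dwell(seconds).
- bot.ik(position, orientation): joint angles nearest the present ones, or None.
- bot.read_state(): the state.
- bot.read_camera(name): name is "scene" or "top" or "wrist"; returns a dict with "image" (384x512x3 uint8, blue, green, red), "depth" (384x512 float32, mm along the optical axis (not along the pixel's ray), 0 where there is no reading), "fovy" (degrees; the focal length in pixels is half the picture's height over the tangent of half this angle, whatever the lens; pixels are square), "cx", "cy" (the principal point, pixels), "eye" and "attitude" of the camera in the world; the wrist camera has in their place "mount" (4x4, takes a point from camera to tool coordinates, whose origin is the TCP and whose axes are the tool frame's). Camera axes: x right, y down, z forward; pixel columns grow to the right and rows downward; lengths in mm; the calibration is good to about 2 mm. A picture is of the moment at which its call begins: read the wrist's pose just before it.
A pose or a line that the arm cannot do raises bot.MotionError and nothing moves.
- bot.finish_job(): hands the job in, once; it reports no verdict.
The state is a dict: "clock": time; "joint_positions": joint angles; "qvel": joint speeds; "effort": joint torques, N m; "ee_pos": TCP position; "tool_rot": TCP orientation; "ft_force": force on the tool from outside, world axes, zero at the start; "moment": the same for the moment, N m; "grip_width": finger opening in mm.
Only numpy, scipy, OpenCV 4.12 (cv2) and the standard library are available. Lean on these libraries where they do the work, as an engineer would, in place of code of your own. Each camera call takes 0.05 s, during which the arm holds its last target. There are 200 camera calls.

## Working session

There is one attempt and no reset: what is moved stays moved. The work goes in short steps, each a Python script; the robot and the scene stay as the last script left them, time stands still between calls to the robot, and variables do not carry over. Pictures are saved under pics/ and viewed, about 8 in all and at most 12, crops included, and the job is handed in when it is done.

```bash
mkdir -p pics; ls
python3 - <<'E'
from rig import bot
import cv2,numpy as np,pickle
for n in("scene","top"):
    c=bot.read_camera(n); pickle.dump(c,open(f"pics/{n}0.pkl","wb")); cv2.imwrite(f"pics/{n}0.png",cv2.resize(c["image"],None,fx=1.5,fy=1.5,interpolation=cv2.INTER_CUBIC))
    print(n,c["fovy"],c["cx"],c["cy"],c["eye"],c["attitude"])
print(bot.read_state())
E
```

```text
pics
scene 45.2710890142443 252.0493029900409 192.68567926261113 [-385.34496354  520.14486831  807.35255061] [ 0.25093142 -0.45784863  0.73674647 -0.4296658 ]
top 43.93048734432789 257.27696964307023 193.36858900560637 [ 272.77712352   20.7064463  1590.51808143] [ 0.07494759 -0.69833182  0.70749986 -0.07848227]
{'clock': 0.1, 'joint_positions': array([-1.20361910e+00,  3.00441636e-01,  1.52152000e+00, -1.12639308e-05,
        1.32070955e+00, -6.66001329e-02]), 'qvel': array([ 0.00098277, -0.00327571, -0.00363734,  0.00035548, -0.00073864,
        0.00145797]), 'effort': array([ 6.93907750e-04, -5.44376850e+01, -3.62372482e+01, -8.20036962e-05,
        3.02969413e-03,  2.19154209e-06]), 'ee_pos': array([ 231.09185514, -498.88469874,  249.76330791]), 'tool_rot': array([ 0.59610554, -0.5956593 ,  0.3809981 , -0.38037959]), 'ft_force': array([-0.47421878, -0.27437459, -0.86594363]), 'moment': array([-0.02336467,  0.04620005, -0.02054864]), 'grip_width': 85.28300768801293}
```

View pics/top0.png

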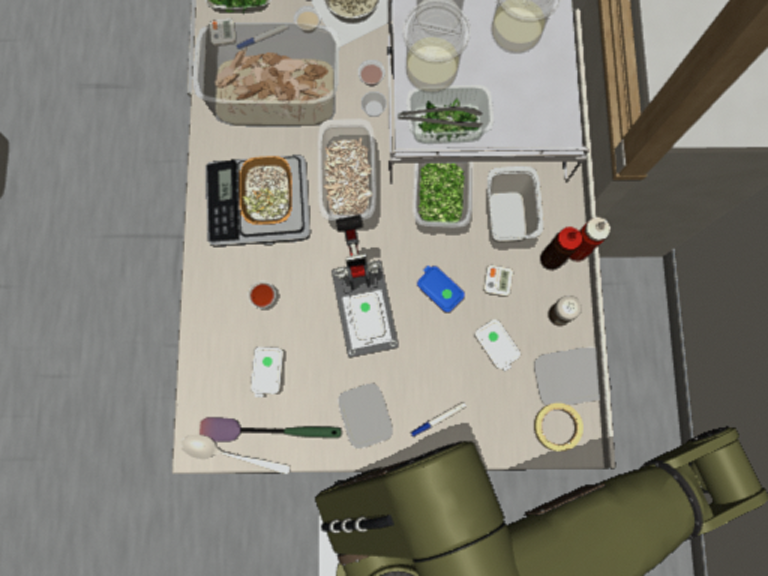

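View pics/scene0.png

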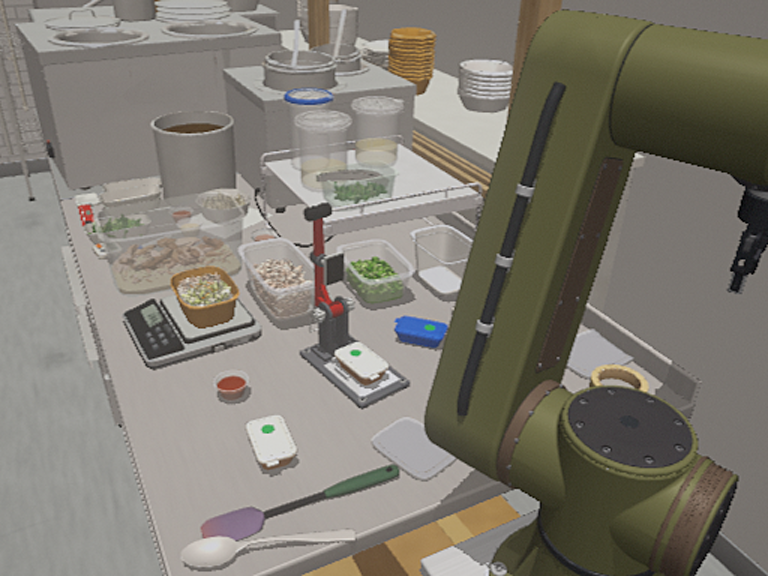

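Top view (768x576): the bed box is at (366,315) on the press. The white loose boxes are at (267,371) and (497,343). Things that could be mistaken for them are the blue box (440,288), the cream timer (498,280), the grey mats (366,415) and (567,375), and the white tub (513,205). The press handle is at (350,222) and the sauce cup at (262,295).

```bash
cat > h.py <<'E'
import numpy as np,cv2,pickle
from scipy.spatial.transform import Rotation as R
def q2R(q): return R.from_quat([q[1],q[2],q[3],q[0]])
def R2q(r): x,y,z,w=r.as_quat(); return np.array([w,x,y,z])
def cloud(c,state=None):
    """world XYZ per pixel"""
    d=c["depth"]; h,w=d.shape; f=h/2/np.tan(np.radians(c["fovy"]/2))
    u,v=np.meshgrid(np.arange(w),np.arange(h))
    P=np.stack([(u-c["cx"])/f*d,(v-c["cy"])/f*d,d],-1)
    if "eye" in c: P=P@q2R(c["attitude"]).as_matrix().T+c["eye"]
    else:
        P=P@c["mount"][:3,:3].T+c["mount"][:3,3]
        P=P@q2R(state["tool_rot"]).as_matrix().T+state["ee_pos"]
    P[d<=0]=np.nan
    return P
def rect(pts):
    (cx,cy),(a,b),t=cv2.minAreaRect(pts.astype(np.float32))
    if a<b: a,b,t=b,a,t+90
    return np.array([cx,cy]),a,b,np.radians((t+90)%180-90)
def down(yaw):
    """tool pointing down (tool y = -z), jaw axis (tool x) along world yaw"""
    x=np.array([np.cos(yaw),np.sin(yaw),0]); y=np.array([0,0,-1.]); 
    return R2q(R.from_matrix(np.stack([x,y,np.cross(x,y)],1)))
E
python3 - <<'E'
from h import *
c=pickle.load(open("pics/top0.pkl","rb")); P=cloud(c); im=c["image"].astype(int)
white=(im.min(-1)>185)&(im.max(-1)-im.min(-1)<40)|((im[...,1]>im[...,2]+60)&(im[...,1]>im[...,0]+40))
for n,(u,v) in dict(bed=(366,315),l1=(267,371),l2=(497,343),blue=(440,288),timer=(498,280),sauce=(262,295),handle=(350,222)).items():
    u=u/1.5;v=v/1.5;U,V=int(u),int(v)
    w=np.zeros(white.shape,bool); w[V-22:V+23,U-22:U+23]=1
    print(n,P[V,U].round(0))
    if n in("bed","l1","l2"):
        k,lab=cv2.connectedComponents((white&w).astype(np.uint8)); m=lab==lab[V+3,U]
        q=P[m]; q=q[np.isfinite(q[:,0])]
        r=rect(q[:,:2]); print("   rect",r[0].round(1),round(r[1]),round(r[2]),round(np.degrees(r[3]),1),"z",np.median(q[:,2]).round(1),m.sum())
# handle: high points near it
q=P.reshape(-1,3); s=(q[:,2]>270)&(q[:,2]<320)&(abs(q[:,1]-65)<60)&(q[:,0]>450)&(q[:,0]<900)
print("handle pts",s.sum(),q[s].mean(0),rect(q[s][:,:2]))
print("tbl",P[300,150:350:40].round(0))
from rig import bot
c=bot.read_camera("wrist");print(c["mount"].round(3),c["fovy"])
print(cv2.imwrite("pics/crop.png",cv2.resize(np.hstack([c0[190:280] for c0 in [pickle.load(open("pics/top0.pkl","rb"))["image"][:,150:360]]]),None,fx=3.8,fy=3.8,interpolation=cv2.INTER_CUBIC)))
E
```

```text
bed [559.  55.  44.]
   rect [556.4  55.1] 118 88 10.7 z 40.3 794
l1 [440. 272.  35.]
   rect [439.4 279. ] 108 69 -4.9 z 30.4 555
l2 [ 497. -231.   34.]
   rect [ 491.8 -235.9] 107 63 32.2 z 30.3 547
blue [ 621. -110.   30.]
timer [ 642. -243.   20.]
sauce [614. 291.  20.]
handle [688.  79. 306.]
handle pts 159 [688.51311604  79.99024311 300.92793185] (array([690.46221924,  80.39360046]), 48.83308792114258, 26.608623504638672, np.float64(-1.3403258167824645))
tbl [[273. 365.  -3.]
 [271. 235.  -4.]
 [269. 104.  -2.]
 [267. -26.  -4.]
 [269. -82. 670.]]
[[ 1.00000e+00 -1.00000e-03 -0.00000e+00 -5.08000e-01]
 [-0.00000e+00 -3.11000e-01  9.50000e-01 -1.23285e+02]
 [-1.00000e-03 -9.50000e-01 -3.11000e-01  7.99290e+01]
 [ 0.00000e+00  0.00000e+00  0.00000e+00  1.00000e+00]] 71.45810083720555
True
```

View pics/crop.png

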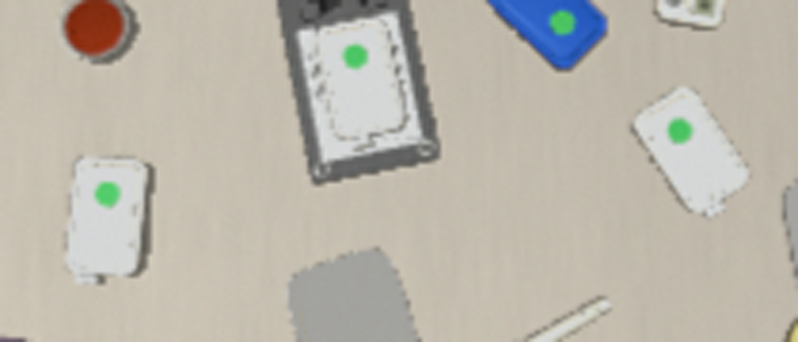

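Crop: both loose boxes are white with a green dot, at (108,215) and (690,150), and only the one at (563,23) is blue. Measured sizes and heights (about 105x66, z about 31) match the description. Press yaw is about 12°. Next I'll look at each from close by.

```bash
cat > look.py <<'E'
from h import *
from rig import bot
def look(n,xy,z,yaw,back=0):
    # jaw axis across long axis 'yaw'; camera on the robot side
    d=np.array([np.cos(yaw),np.sin(yaw)]); p=np.array([*(np.array(xy)-back*d),z])
    bot.move_to(p,down(yaw+np.pi/2)); bot.dwell(.15)
    s=bot.read_state(); c=bot.read_camera("wrist")
    pickle.dump((s,c),open(f"pics/{n}.pkl","wb")); cv2.imwrite(f"pics/{n}.png",c["image"])
    return s,c
E
python3 - <<'E'
from look import *
r=np.radians
for a in [((492,-236),r(32)),((556,54),r(11.5)),((439,278),r(-5))]:
    print(bot.ik([*a[0],170],down(a[1]+np.pi/2)))
for z in (292,320,350): print(z,bot.ik([690,80,z],down(r(101.5))))
for i,(n,xy,z,yaw,b) in enumerate([("l2",(492,-236),170,r(32),0),("bed",(556,54),220,r(11.5),70),("l1",(439,278),170,r(-5),0)]):
    s,c=look(n,xy,z,yaw,b); print(n,s["clock"],s["ee_pos"].round(1),s["ft_force"].round(1))
    P=cloud(c,s); im=c["image"].astype(int)
    lo,hi=(38,50) if n=="bed" else (27,38)
    m=(P[...,2]>lo)&(P[...,2]<hi)&(np.hypot(P[...,0]-xy[0],P[...,1]-xy[1])<75)
    k,lab,st,_=cv2.connectedComponentsWithStats(m.astype(np.uint8)); j=1+st[1:,4].argmax(); q=P[lab==j]
    rr=rect(q[:,:2]); print("  ",rr[0].round(1),round(rr[1],1),round(rr[2],1),round(np.degrees(rr[3]),2),"z",np.median(q[:,2]).round(1),"tbl",np.nanpercentile(P[...,2],3).round(1))
ims=[cv2.imread(f"pics/{n}.png") for n in("l1","bed","l2")]
cv2.imwrite("pics/three.png",cv2.resize(np.vstack([np.hstack(ims[:2]),np.hstack([ims[2],ims[2]*0])]),(800,600)))
E
```

```text
None
[ 3.12526242e-02  3.96344249e-01  1.58655282e+00 -4.44089210e-16
  1.15869558e+00 -1.74025657e+00]
[ 4.94020746e-01  3.15223238e-01  1.69837888e+00 -4.44089210e-16
  1.12799054e+00 -9.89509118e-01]
292 [ 6.27117362e-02  6.21231554e-01  9.66211572e-01 -4.44089210e-16
  1.55414953e+00 -1.70879745e+00]
320 [ 6.27117362e-02  6.15220666e-01  9.13011579e-01 -4.44089210e-16
  1.61336041e+00 -1.70879745e+00]
350 [ 6.27117362e-02  6.13889065e-01  8.48287134e-01 -4.44089210e-16
  1.67941645e+00 -1.70879745e+00]Traceback (most recent call last):
  File "<stdin>", line 7, in <module>
  File "look.py", line 6, in look
    bot.move_to(p,down(yaw+np.pi/2)); bot.dwell(.15)
    ~~~~~~~~~~~^^^^^^^^^^^^^^^^^^^^^
rig.MotionError: the arm cannot take that pose within its joint ranges
```

```bash
cat > run1.py <<'E'
from look import *
r=np.radians
for i,(n,xy,z,yaw,b) in enumerate([("l2",(492,-236),170,r(32-180),0),("bed",(556,54),220,r(11.5),70),("l1",(439,278),170,r(-5),0)]):
    s,c=look(n,xy,z,yaw,b); print(n,s["clock"],s["ee_pos"].round(1),s["ft_force"].round(1))
    P=cloud(c,s)
    lo,hi=(38,50) if n=="bed" else (27,38)
    m=(P[...,2]>lo)&(P[...,2]<hi)&(np.hypot(P[...,0]-xy[0],P[...,1]-xy[1])<75)
    k,lab,st,_=cv2.connectedComponentsWithStats(m.astype(np.uint8)); j=1+st[1:,4].argmax(); q=P[lab==j]
    rr=rect(q[:,:2]); print("  ",rr[0].round(1),round(rr[1],1),round(rr[2],1),round(np.degrees(rr[3]),2),"z",np.median(q[:,2]).round(1),"tbl",np.nanpercentile(P[...,2],3).round(1))
ims=[cv2.imread(f"pics/{n}.png") for n in("l1","bed","l2")]
cv2.imwrite("pics/three.png",cv2.resize(np.vstack([np.hstack(ims[:2]),np.hstack([ims[2],ims[2]*0])]),(800,600)))
E
python3 run1.py
```

```text
l2 1.7167 [ 491.7 -236.9  170.2] [ 0.3 -0.6 -0.8]
   [ 489.  -235.2] 108.8 64.1 31.65 z 31.3 tbl -256.3
bed 3.8667 [487.4  39.8 219.9] [-0.3  0.2 -0.3]
   [552.1  53.4] 109.3 64.0 11.1 z 43.2 tbl -1.6
l1 5.0417 [439.7 277.  170.3] [ 0.   0.1 -0.2]
   [436.  274.5] 110.6 64.0 -4.5 z 31.3 tbl -821.8
```

View pics/three.png

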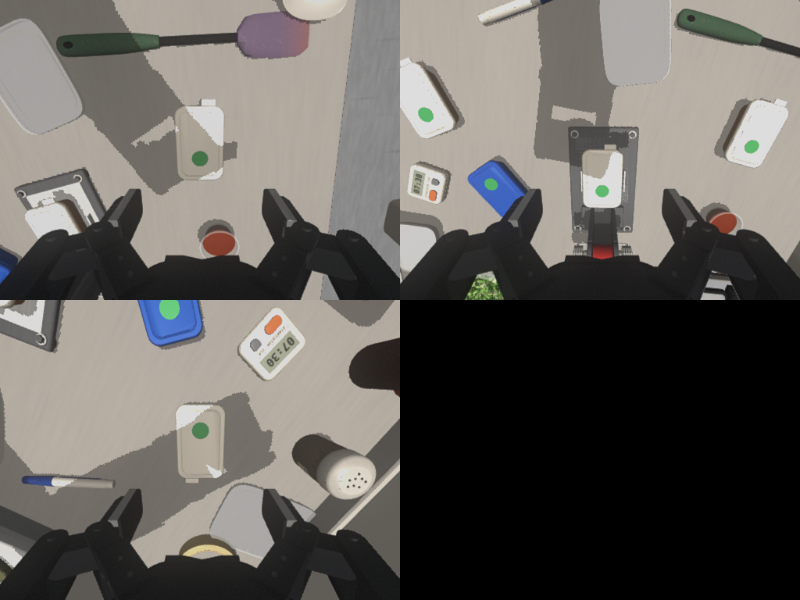

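All three views show white lids with a pull tab on the side nearest the robot: l1 lid at (200,145), bed box at (602,178), l2 at (200,440). The tab explains the 109 mm length. I'll leave it out of the centre estimate, then pick and place l1.

```bash
cat > pp.py <<'E'
from look import *
def lid(s,c,xy,lo,hi):
    """lid centre and yaw, pull tab left out"""
    P=cloud(c,s); m=(P[...,2]>lo)&(P[...,2]<hi)&(np.hypot(P[...,0]-xy[0],P[...,1]-xy[1])<75)
    k,lab,st,_=cv2.connectedComponentsWithStats(m.astype(np.uint8)); q=P[lab==1+st[1:,4].argmax()]
    c0,a,b,t=rect(q[:,:2]); R2=np.array([[np.cos(t),np.sin(t)],[-np.sin(t),np.cos(t)]])
    l=(q[:,:2]-c0)@R2.T
    # row-wise extents along x, median over lateral strips
    e=np.array([(l[k,0].min(),l[k,0].max()) for y in range(-24,25,3) if (k:=abs(l[:,1]-y)<1.5).sum()>5])
    lo_,hi_=np.median(e,0)
    return c0+R2.T@[(lo_+hi_)/2,0],t,(a,b,hi_-lo_,np.median(q[:,2]))
def pick(xy,toolyaw,z=25):
    q=down(toolyaw)
    bot.move_to([*xy,120],q); bot.servo_line([*xy,z],speed=120)
    bot.move_gripper(55,30); w=bot.read_state()["grip_width"]
    bot.servo_line([*xy,150],speed=200); bot.dwell(.1)
    s=bot.read_state(); print("picked",w,s["grip_width"],s["ft_force"].round(1),s["clock"]); return s["grip_width"]
def place(xy,toolyaw,ztop,z=25):
    bot.move_to([*xy,ztop+z+60],down(toolyaw)); bot.servo_line([*xy,ztop+z+12],speed=120)
    bot.dwell(.2)
    hit=bot.servo_line([*xy,ztop+z-3],speed=25,until_force=3); s=bot.read_state()
    print("placed",hit,s["ee_pos"].round(1),s["ft_force"].round(1))
    bot.move_gripper(85); bot.servo_line([*xy,ztop+z+90],speed=150); print(bot.read_state()["clock"])
E
python3 - <<'E'
from pp import *
out={}
for n,xy,lo,hi in[("l2",(492,-236),27,38),("bed",(556,54),38,50),("l1",(439,278),27,38)]:
    s,c=pickle.load(open(f"pics/{n}.pkl","rb")); out[n]=lid(s,c,xy,lo,hi); print(n,out[n])
pickle.dump(out,open("pics/poses.pkl","wb"))
for n in out: assert 98<out[n][2][2]<106
c,t,_=out["l1"]; b,tb,_=out["bed"]
w=pick(c,t+np.pi/2)
if 60<w<67: place(b,tb+np.pi/2,44)
s,cam=look("st1",b,230,tb,70)
print("stack",lid(s,cam,b,70,82))
cv2.imwrite("pics/st1b.png",cv2.resize(cam["image"][100:320,130:390],None,fx=2.5,fy=2.5))
E
```

```text
l2 (array([ 491.50361607, -233.64701422]), np.float64(0.5524720357676381), (108.75502014160156, 64.09603881835938, np.float64(101.48786429399654), np.float64(31.29651046473964)))
bed (array([555.59169311,  54.03257784]), np.float64(0.19367356329653682), (109.26968383789062, 63.99407958984375, np.float64(101.07858342224858), np.float64(43.2201780125404)))
l1 (array([439.17443814, 274.23284039]), np.float64(-0.0785255684279129), (110.57566833496094, 64.04192352294922, np.float64(100.4286311763216), np.float64(31.27360247652078)))
picked 63.357448023703135 63.34257908635098 [-0.8  0.8 -1.8] 7.5583
placed True [555.6  54.   69.9] [-2.5 -0.6  7. ]
10.8667
stack (array([555.00841627,  54.39871675]), np.float64(0.1892486212768293), (110.08219909667969, 64.16433715820312, np.float64(100.74040156259267), np.float64(75.21077404700094)))
```

View pics/st1b.png

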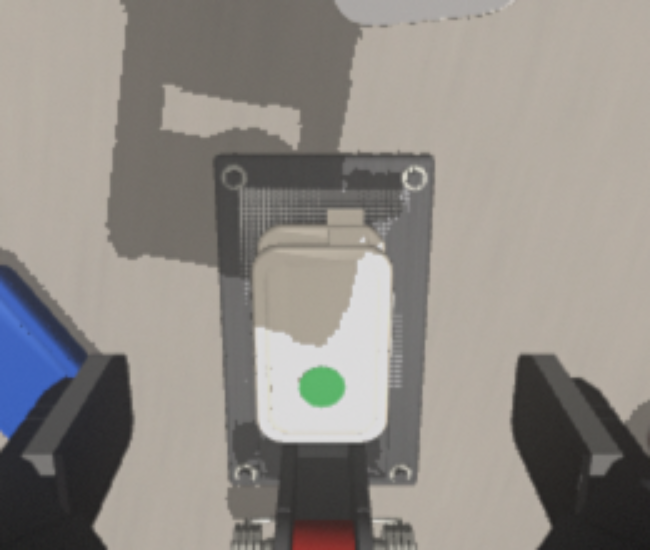

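The first box landed within about 1 mm and 0.3° of the bed box (upper lid edge at (322,250), lower box just behind it). Now l2, rotating at a waypoint clear of the press arm.

Run:
```python
from pp import *
o=pickle.load(open("pics/poses.pkl","rb")); c,t,_=o["l2"]
b=np.array([555.3,54.2]); tb=.191; d=np.array([np.cos(tb),np.sin(tb)])
bot.move_to([*(b-130*d),190],down(tb+np.pi/2))
w=pick(c,t-np.pi/2)
if 60<w<67:
    bot.move_to([*(b-130*d),175],down(tb+np.pi/2))
    place(b,tb+np.pi/2,76)
    s,cam=look("st2",b,250,tb,80)
    print("stack",lid(s,cam,b,100,115),s["ft_force"].round(1))
    P=cloud(cam,s)
    cv2.imwrite("pics/st2b.png",cv2.resize(cam["image"][100:,130:390],None,fx=2.,fy=2.))
    a=bot.read_camera("scene"); 
    pickle.dump(bot.read_camera("top"),open("pics/top2.pkl","wb"))
    cv2.imwrite("pics/sc2.png",cv2.resize(a["image"][110:290,130:330],None,fx=3.,fy=3.))
    A=cv2.imread("pics/sc2.png");B=cv2.imread("pics/st2b.png");h=max(len(A),len(B))
    f=lambda I:cv2.copyMakeBorder(I,0,h-len(I),0,0,cv2.BORDER_CONSTANT)
    cv2.imwrite("pics/both.png",cv2.resize(np.hstack([f(A),f(B)]),None,fx=.7,fy=.7))
```

```text
picked 63.49972311934464 63.069344266796726 [ 0.2 -0.7 -2. ] 16.0583
placed True [555.4  54.1 101.8] [-0.  -0.4  4.4]
20.9333
stack (array([554.7100436 ,  54.50269061]), np.float64(0.19214084751016897), (110.2464599609375, 63.97718048095703, np.float64(101.71063884859754), np.float64(107.2456501699921))) [0.2 0.3 0. ]
```

View pics/both.png

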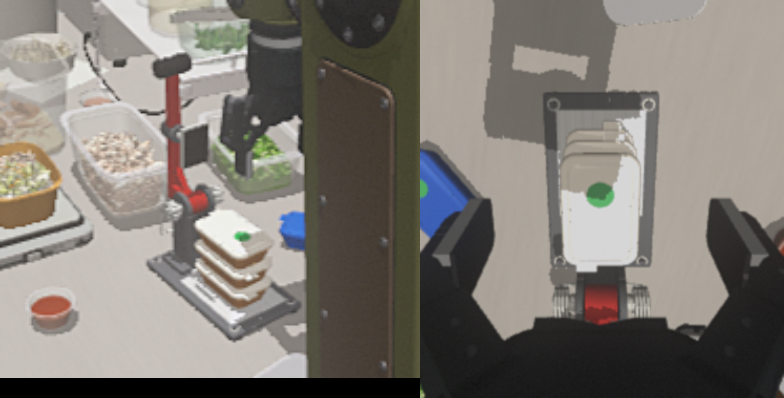

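The stack is square: lid centres agree within 1 mm, top at z=107. In the scene crop the column stands at (232,255) and the handle at (172,66). Geometry and the top camera agree on the handle at about (689.8, 80). One close look, then grip.

Run:
```python
from pp import *
b=np.array([555.1,54.3]); tb=.191; d=np.array([np.cos(tb),np.sin(tb)])
s,c=look("hd",b+137*d,390,tb,40)
P=cloud(c,s); k=(P[...,2]>290)&(P[...,2]<315)&(np.hypot(P[...,0]-690,P[...,1]-80)<45)
q=P[k]; rr=rect(q[:,:2]); print(k.sum(),rr,np.degrees(rr[3]),"ztop",np.percentile(q[:,2],97),s["clock"],s["ee_pos"])
t=P[(P[...,2]>300)&k]; print("ridge",np.median(t,0), "pred",b+137*d)
im=c["image"].copy(); im[k]=im[k]//2+np.array([0,127,0],np.uint8)
cv2.imwrite("pics/hd2.png",im)
```

```text
1486 (array([687.3237915 ,  81.14732361]), 49.702327728271484, 25.543012619018555, np.float64(-1.3621665007507453)) -78.0463914871216 ztop 304.9728731423434 22.7833 [649.83212381  72.55296918 389.7102303 ]
ridge [686.2089535   80.66124343 303.26613444] pred [689.60863928  80.30819023]
```

View pics/hd2.png

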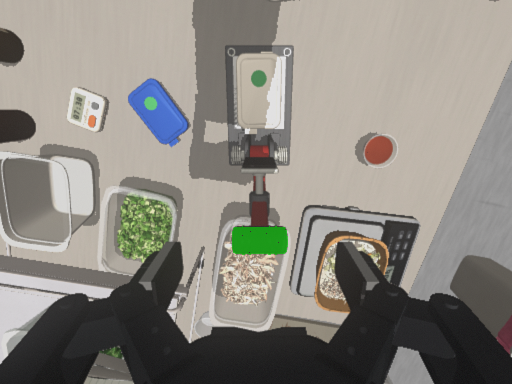

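The handle is confirmed: the green mask at (260,240) is 50 x 26 mm, top at z=305, yaw 12°. Now I'll grip it and follow the arc to just before foot contact.

```bash
cat > arc.py <<'E'
from pp import *
yaw=.2; H0=np.array([688.4,80.6,292.]); d=np.array([np.cos(yaw),np.sin(yaw),0]); Z=np.array([0,0,1.])
piv=H0-45*d-188*Z
def hp(th): return piv+(45*np.cos(th)-188*np.sin(th))*d+(188*np.cos(th)+45*np.sin(th))*Z
def ang(p):
    r=p-piv; return np.arctan2(-(r@d),r[2])+np.arctan2(45,188)
def rep(th):
    s=bot.read_state(); print(round(th,3),"ang",ang(s["ee_pos"]).round(3),s["ee_pos"].round(1),"F",s["ft_force"].round(1),"w",round(s["grip_width"],1),"t",round(s["clock"],1)); return s
E
python3 - <<'E'
from arc import *
q=down(yaw+np.pi/2)
bot.move_to(H0+60*Z,q); bot.servo_line(H0,speed=60,until_force=8); rep(0)
bot.move_gripper(42,70); s=rep(0)
if 47<s["grip_width"]<53:
    for th in np.linspace(0,1.38,13)[1:]:
        bot.servo_line(hp(th),speed=70); s=rep(th)
        if np.linalg.norm(s["ft_force"])>35: print("STOP"); break
    c=bot.read_camera("wrist"); a=bot.read_camera("scene")
    cv2.imwrite("pics/arc1.png",np.hstack([cv2.resize(a["image"][110:290,130:330],(400,360)),cv2.resize(c["image"],(400,300)+()) if 0 else cv2.copyMakeBorder(cv2.resize(c["image"],(400,300)),0,60,0,0,cv2.BORDER_CONSTANT)]))
E
```

```text
0 ang 0.0 [688.5  80.6 292.5] F [ 0.1 -0.5  0.5] w 85.3 t 24.3
0 ang 0.0 [688.5  80.7 292.5] F [1.  1.1 3. ] w 49.0 t 24.8
0.115 ang 0.114 [667.2  76.5 296.4] F [1.8 3.  6.4] w 48.9 t 25.2
0.23 ang 0.227 [645.7  72.3 297.9] F [1.6 4.7 7.5] w 49.0 t 25.7
0.345 ang 0.342 [623.9  68.  296.7] F [-0.8  5.9  7.8] w 49.0 t 26.1
0.46 ang 0.457 [602.4  63.9 293.1] F [-1.6  6.7  8.9] w 48.8 t 26.6
0.575 ang 0.571 [581.4  59.8 287. ] F [-3.7  8.8 11.1] w 48.8 t 27.1
0.69 ang 0.687 [561.2  55.8 278.4] F [-6.6  9.1 12.6] w 48.6 t 27.6
0.805 ang 0.802 [542.   52.1 267.5] F [-8.3  9.8 13.3] w 49.0 t 28.0
0.92 ang 0.918 [524.1  48.6 254.3] F [-11.2  12.1  13.8] w 49.0 t 28.5
1.035 ang 1.035 [507.8  45.4 238.9] F [-13.9  13.8  12.8] w 49.1 t 28.9
1.15 ang 1.153 [493.2  42.5 221.6] F [-16.2  13.9  12.4] w 49.2 t 29.4
1.265 ang 1.27 [480.8  40.1 202.9] F [-15.6  15.    9.5] w 49.1 t 29.9
1.38 ang 1.386 [470.7  38.1 182.9] F [-12.5  17.5   7.7] w 49.0 t 30.4
```

View pics/arc1.png

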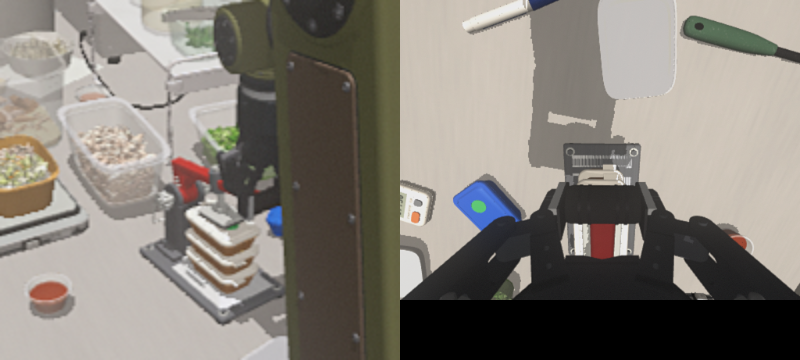

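The handle is gripped and the foot is near the column, which still stands square. The side force of about 17 N along +y suggests a small yaw error of roughly 2 mm, so I'll relax that and press on slowly to level.

Run:
```python
from arc import *
yv=np.array([-np.sin(yaw),np.cos(yaw),0]); off=2*yv-1*d
bot.servo_line(hp(1.385)+off,speed=20); rep(1.385)
for th in (1.43,1.47,1.51,1.54,1.56):
    bot.servo_line(hp(th)+off,speed=25); s=rep(th)
    if np.linalg.norm(s["ft_force"])>45: print("STOP"); break
bot.dwell(.2); s=rep(th)
c=bot.read_camera("wrist"); a=bot.read_camera("scene"); t=bot.read_camera("top")
pickle.dump((s,c,a,t),open("pics/end1.pkl","wb"))
P=cloud(c,s); H=hp(1.571)+off
k=(np.hypot(P[...,0]-H[0],P[...,1]-H[1])<30)&(P[...,2]>100)&(P[...,2]<175); q=P[k]; v,u=np.nonzero(k)
print("hp level",H, "handle pts",k.sum(),np.percentile(q[:,2],[5,50,90,97]) if k.any() else "", u.min() if k.any() else "",v.min() if k.any() else "")
cv2.imwrite("pics/end1.png",np.hstack([cv2.resize(a["image"][180:280,200:300],(400,400),interpolation=cv2.INTER_CUBIC),cv2.resize(c["image"][200:330,190:320],(400,400),interpolation=cv2.INTER_CUBIC)]))
```

```text
1.385 ang 1.387 [470.4  38.5 182.8] F [1.9 5.7 2.1] w 49.4 t 30.7
1.43 ang 1.43 [467.2  37.8 175. ] F [2.7 5.8 3. ] w 49.3 t 31.2
1.47 ang 1.469 [464.6  37.4 168. ] F [2.1 6.  4.7] w 49.1 t 31.7
1.51 ang 1.508 [462.4  36.9 160.8] F [2.1 6.7 6.7] w 48.7 t 32.1
1.54 ang 1.538 [460.8  36.6 155.3] F [0.8 7.5 7.8] w 48.8 t 32.5
1.56 ang 1.557 [459.9  36.4 151.7] F [0.1 7.1 8.6] w 49.3 t 32.8
1.56 ang 1.557 [459.9  36.4 151.7] F [-0.3  7.9  8. ] w 48.9 t 33.0
hp level [458.65810335  36.06968966 148.9617085 ] handle pts 7113 [149.82276546 161.19402558 167.68195103 172.82728111] 193 233
```

View pics/end1.png

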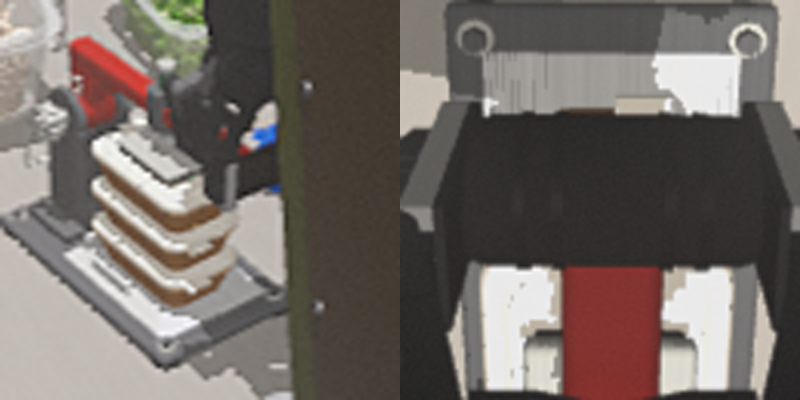

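Held firmly and 0.014 rad short of level, with the column still square (lids at (160,200) in the left crop). I'll take the last bit and check handle height, arm slope and the plunger band.

Run:
```python
from arc import *
yv=np.array([-np.sin(yaw),np.cos(yaw),0]); off=2.8*yv-1*d
bot.servo_line(hp(1.573)+off,speed=15); bot.dwell(.3); s=rep(1.573)
c=bot.read_camera("wrist"); a=bot.read_camera("scene"); t=bot.read_camera("top")
P=cloud(c,s)
hz=P[242:284,228:284]; print("handle top z",np.nanpercentile(hz[...,2],[50,90,98]).round(1),"want",149+13)
red=(c["image"][...,2]>80)&(c["image"][...,1]<60)&(P[...,2]>100); q=P[red]; q=q[(q[:,2]<220)]
r=q-piv; x=-(r@d); 
print("red n",len(q),"x",x.min(),x.max(),"z",np.median(q[:,2]),"slope rad",np.polyfit(x,r[:,2],1))
def red_from(cam,nm):
    P=cloud(cam); im=cam["image"].astype(int); m=(im[...,2]>90)&(im[...,1]<70)&(im[...,0]<70)
    r=P-piv; y=r@yv; m&=(abs(y)<25)&(P[...,2]>100)&(P[...,2]<200); rr=r[m]
    x=-(rr@d); up=rr[:,2]>np.percentile(rr[:,2],30); print(nm,m.sum(),np.polyfit(x,rr[:,2],1) if m.sum()>5 else "")
red_from(a,"scene");red_from(t,"top")
pickle.dump((s,c,a,t),open("pics/end2.pkl","wb"))
T=t["image"]; 
cv2.imwrite("pics/end2.png",np.hstack([cv2.resize(a["image"][185:235,215:265],(400,400),interpolation=cv2.INTER_CUBIC),cv2.resize(T[150:250,190:290],(400,400),interpolation=cv2.INTER_CUBIC)]))
```

```text
1.573 ang 1.569 [459.3  36.5 149.4] F [1.2 0.6 9.8] w 48.8 t 33.8
handle top z [159.6 161.5 162.2] want 162
red n 1345 x 147.42979701150753 198.73885814005905 z 155.52486063397762 slope rad [ 0.05944129 41.86203519]
scene 206 [ 0.21733081 28.34049721]
top 175 [ 0.14046471 42.67006916]
```

View pics/end2.png

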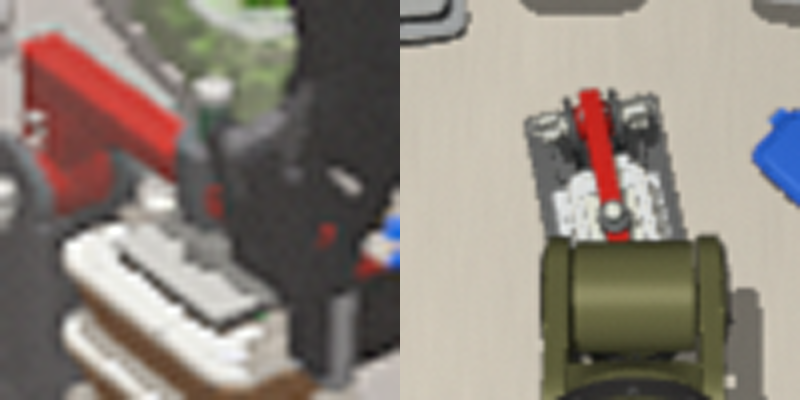

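Run:
```python
from arc import *
t0=pickle.load(open("pics/top0.pkl","rb"))["image"].astype(int); s,c,a,t=pickle.load(open("pics/end2.pkl","rb"))
for n,(u,v) in dict(cup=(175,197),timer=(332,187),blue=(293,192)).items():
    D=abs(t["image"].astype(int)-t0).max(-1)[v-12:v+13,u-12:u+13]; print(n,"changed px",(D>60).sum())
rep(1.573); bot.finish_job()
```

```text
cup changed px 0
timer changed px 0
blue changed px 0
1.573 ang 1.569 [459.3  36.5 149.4] F [ 1.2 -0.5 10.1] w 49.4 t 34.0
the job is handed in; nothing more can be done
```

The job is done and handed in at about 34 s. Both loose boxes are stacked on the bed box and released, and the press arm is held level by its handle.

- **Stack:** the three lid centres agree within about 1 mm and 0.3°, with the column top at z = 107 mm. The top box's pull tab points the opposite way to the other two.
- **Arm level:** I worked out an arm value of 1.569 from the gripper position. The camera puts the handle's top at z = 162.2 mm against 162 expected, and the upward force on the tool is 10 N. The picture shows what looks like the plunger's green band, with no red one seen.
- **Left alone:** the sauce cup, timer and blue look-alike are unchanged in the top camera's before and after images.

**Failed or disagreeing checks:**
- **Arm slope:** fitting the slope of the red arm from the three cameras gave inconsistent values (0.06, 0.14 and 0.22). Those points probably include the arm's sides and the rise to the handle, so I went by handle height and force.
- **Side force:** it built up to about 17 N during the pull, probably from a small yaw error. I relaxed it to about 1 N before finishing.

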